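# Hang the tube caddy and load the tall sample tube

## Task

Hang the white tube caddy on the upright stand: slip the two keyholes of its back plate over the stand's two headed studs and slide it down until it hangs fully home behind the heads, and let go. Then take the tallest capped tube from the rack and stand it in either of the hung caddy's two square sockets, setting it down rather than letting it drop. Leave the two shorter tubes, the bottle and the steel dish where they are.

Things in the scene. Friction and masses are not known exactly. Their poses are not given: they have to be found in the camera images.
- stand: Fixed upright grey panel 170 wide (y), 12 thick, 215 high, on a flat 12 mm steel foot (x -115 to 25). Origin: bottom centre of its front face, at bench height; z up; +x is that face's outward normal, pointing away from the robot within 0.25 rad. Two headed steel studs stick out of the face along +x at y 45 and -45, 185 above the bench.
- stud_left (a point): On the axis of the stud at the stand's y = 45, halfway along its shank (5 mm from the panel face). Shank 8 mm thick, 10 long from the face to the underside of a round head 20 mm across and 4 thick (outer face 14 from the panel). Axes as the stand.
- stud_right (a point): The same for the stud at the stand's y = -45 mm.
- caddy: Loose white tube caddy, 0.32 to 0.5 kg, upright on the bench. Origin: underside of its back plate, mid-width, on the rear face; z up; +x from plate to tray. Plate: x 0 to 5, y -85 to 85, 150 high, with keyholes at y 45 and -45. In front a tray to x 79, rims 30 high, with two square sockets and between them the grip web. Hung home, its underside is 64 mm above the bench, tilted under 0.06 rad.
- slot_left (a point): Where the stud's axis lies when fully home in the keyhole at y 45: caddy x 2.5, height 121. Keyhole: an octagonal opening 30 across centred at height 95; from its top a slot 11 wide runs up, closed at height 125. To hang: caddy +x along stand +x, heads through the openings, plate's rear face against the panel, then 26 mm down. Axes as the caddy.
- slot_right (a point): The same for the right slot (y = -45).
- web_grip (a point): Place to pinch the caddy: on its grip web, an upright wall on the midline, 12 thick (y -6 to 6), x 5 to 70, up to height 150. This point is at x 38, y 0, height 135, nearly above the centre of mass. Fingers close along the caddy's y; nothing beside it above height 65 but the back plate (x up to 5). Axes as the caddy.
- socket_left (a point): Centre of the inner floor of the caddy's socket at x 42, y 56, height 20. The socket is square, 24 by 24 inside, 34 by 34 outside, rim at height 65, open above. Axes as the caddy.
- socket_right (a point): The same for the socket at x 42, y -56.
- rack: Fixed white tube rack 100 (x) by 150 (y), 70 high: two plates on corner pillars, with 2 x 3 holes 21 mm wide at x -22, 22 and y -50, 0, 50; tubes stand in it 6 mm above the bench. Origin: bottom centre. It is on the other side of the stand from the caddy. Tubes stand in the holes (-22,-50), (22,0), (-22,50).
- tall_tube: Loose capped blood tube, 115 mm tall in all, body 16 mm thick, cap 18 mm thick over the top 22 mm (heights 93 to 115), 25 g. Origin: centre of its foot; z along it to the cap. Starts in one of the rack's three occupied holes, leaning at most a few degrees. The tallest tube is the one to move.
- short_tube1: Bystander: a like tube, 85 mm tall in all with the same cap. Origin at its foot.
- short_tube2: Bystander: another tube of 85 mm, as short_tube1.
- bottle: Bystander: loose plastic bottle 52 mm wide, 130 tall, on the bench beyond the work. Origin: centre of its underside.
- dish: Bystander: loose round steel dish 120 mm across, 30 high, on the bench beyond the work. Origin: centre of its underside.

How it is judged (in metres and radians):
On the way:
1. the caddy hangs fully home on both studs, let go and at rest (distance between slot_left and stud_left below 0.008 m and distance between slot_right and stud_right below 0.008 m and linear speed of caddy below 0.03 m/s and contact force between caddy and the fingers below 0.1 N), for 0.2 s.
At the end, for the whole second after the job is handed in: The caddy hangs on both studs, each slot's home point within 8 mm of its stud's shank; the tall tube stands in one of the caddy's sockets with its foot within 12 mm of the centre of the socket's floor and leans less than 0.3 rad; both are let go and at rest (under 0.03 m/s) (all of step 1 and (distance between tall_tube and socket_left below 0.012 m or distance between tall_tube and socket_right below 0.012 m) and angle between tall_tube's own z axis and vertical below 0.3 rad and linear speed of tall_tube below 0.03 m/s and contact force between tall_tube and the fingers below 0.1 N); the robot touches nothing.
It fails at once if a short tube is moved by more than 30 mm (distance of short_tube1 from where it was at the start of the episode above 0.03 m).
It fails at once if a short tube is moved by more than 30 mm (distance of short_tube2 from where it was at the start of the episode above 0.03 m).
It fails at once if the bottle is moved by more than 30 mm (distance of bottle from where it was at the start of the episode above 0.03 m).
It fails at once if the dish is moved by more than 30 mm (distance of dish from where it was at the start of the episode above 0.03 m).
It fails at once if the tall tube falls freely (faster than 0.6 m/s while no finger touches it) (linear speed of tall_tube above 0.6 m/s and contact force between tall_tube and the fingers below 0.05 N).
It also fails if it takes over 70 s, if anything falls off the work surface, if the arm or the gripper's body presses on something with over 40 N, if the wrist force passes 120 N, or if a joint passes its speed limit or range.

## Robot

A 7-joint arm with a two-finger parallel gripper is mounted at the origin on the work surface. World frame = base frame: x ahead of the robot, y to its left, z up, the work surface at z = 0. Lengths are in mm, angles in rad, forces in N, time in s.
With the tool pointing down it reaches from about 400 to 875 mm from the base axis. Payload 19.3 kg.
Tool frame: the origin (TCP) lies at the very end of the fingers, on their centre line; the grasp point (between the pads) lies 19 mm behind it (grip_point_offset is the z of the grasp point in the tool frame, in mm); z points along the fingers, y is the line along which they close (so a half turn about z gives the same grasp; the last joint's range is limited). The gripper opens to 85 mm and grips with 20 to 120 N. Pads are 22 mm wide; open, the fingers measure 114 mm over their backs; the gripper's body (76 mm by 85 mm) begins 54 mm behind the grasp point. The pads swing forward as they close: fully open they stand 13 mm farther back than shut.
Start: joints at [-1.383, 0.521, -0.036, 1.599, 0.021, 1.021, -0.113], TCP at [159.366, 604.332, 231.291] pointing down, gripper open.
Joint ranges: [-2.91, 2.91], [-0.3, 2.13], [-1.5, 1.42], [0.17, 2.43], [-1.26, 4.41], [0.16, 1.93], [-2.52, 2.52]. Speed limits (rad/s): [1.89, 1.89, 2.39, 2.39, 3.01, 3.01, 3.01].

## Interface

Orientations are given as a 3x3 rotation matrix whose columns are the frame's x, y, z axes.
In Python, from workcell import movep, movel, goto_joints, open_gripper, clamp, wait, inverse_kinematics, read_state, camera, PlanningError, finish_job, grip_point_offset gives the robot as it stands. Calls block until the motion is done:
- movep(position, orientation): joint-space move of the TCP to a pose.
- movel(position, frame=None, max_speed=150, guard=None): straight line of the TCP; frame=None keeps the orientation; max_speed is the mean speed in mm/s. With guard (N) it stops when the force on the tool has changed by that much, and returns True; else False.
- goto_joints(angles): joint-space move.
- open_gripper() and clamp(): open the fingers fully, or close them until they stop; the grip force is fixed at half the most.
- wait(seconds).
- inverse_kinematics(position, orientation): joint angles nearest the present ones, or None.
- read_state(): the state.
- camera(name): name is "side" or "top" or "wrist"; returns a dict with "image" (480x640x3 uint8, blue, green, red), "range_z" (480x640 float32, mm along the optical axis (not along the pixel's ray), 0 where there is no reading), "fx", "fy", "cx", "cy" (pixels), "dist_coeffs" ([k1, k2, p1, p2, k3] as OpenCV has them; the pictures are not rectified), "cam_to_world" (4x4, takes a point from camera to world coordinates). Camera axes: x right, y up, looking along -z (the intrinsics and any distortion apply to the point x, -y, -z); pixel columns grow to the right and rows downward; lengths in mm; the calibration is good to about 2 mm. A picture is of the moment at which its call begins.
A pose or a line that the arm cannot do raises PlanningError and nothing moves.
- finish_job(): hands the job in; it is judged then, once.
The state is a dict: "time": time; "qpos": joint angles; "qvel": joint speeds; "joint_efforts": joint torques, N m; "eef_pos": TCP position; "tool_rot": TCP orientation; "ft_force": force on the tool from outside, world axes, zero at the start; "torque": the same for the moment, N m; "finger_gap": finger opening in mm; "gripper_force": force on a finger pad.
Only numpy, scipy, OpenCV 4.12 (cv2) and the standard library are available. Lean on these libraries where they do the work, as an engineer would, in place of code of your own. Each camera call takes 0.05 s, during which the arm holds its last target. There are 200 camera calls.

## Working session

There is one attempt and no reset: what is moved stays moved. The work goes in short steps, each a Python script; the robot and the scene stay as the last script left them, time stands still between calls to the robot, and variables do not carry over. Pictures are saved under pics/ and viewed, at most 10 in all, crops included, and the job is handed in when it is done.

```bash
mkdir -p pics; cat > h.py <<'E'
import numpy as np, cv2
from workcell import *
def snap(n,save=None):
    c=camera(n)
    if save: cv2.imwrite('pics/'+save,c['image'])
    return c
def cloud(c):
    """world xyz for every pixel from range_z (undistorted)"""
    K=np.array([[c['fx'],0,c['cx']],[0,c['fy'],c['cy']],[0,0,1.]])
    h,w=c['range_z'].shape
    u,v=np.meshgrid(np.arange(w,dtype=float),np.arange(h,dtype=float))
    p=cv2.undistortPoints(np.stack([u.ravel(),v.ravel()],1)[:,None],K,np.array(c['dist_coeffs'],float))[:,0]
    z=c['range_z'].ravel().astype(float)
    P=np.stack([p[:,0]*z,-p[:,1]*z,-z,np.ones_like(z)],1)@np.array(c['cam_to_world']).T
    P=P[:,:3]; P[z==0]=np.nan
    return P.reshape(h,w,3)
def down(yaw):
    """tool pointing down, closing axis y at angle yaw from world... y=(cos,sin)"""
    y=np.array([np.cos(yaw),np.sin(yaw),0]); z=np.array([0,0,-1.])
    return np.stack([np.cross(y,z),y,z],1)
E
python3 - <<'E'
from h import *
for n in('top','side'):
    c=snap(n,n+'1.png'); P=cloud(c); np.savez(n+'1.npz',P=P,img=c['image'])
    print(n,np.round(c['cam_to_world'],2).tolist(),c['fx'],c['dist_coeffs'])
    for v in range(40,480,80): print([tuple(int(x) if x==x else 0 for x in P[v,u]) for u in range(40,640,80)])
s=read_state();print(s['time'],s['eef_pos'],np.round(s['tool_rot'],2).tolist(),grip_point_offset)
E
```

```text
top [[-0.0, 0.99, -0.11, 436.75], [-1.0, -0.0, -0.02, -8.42], [-0.02, 0.11, 0.99, 1180.3], [0.0, 0.0, 0.0, 1.0]] 434.4124223679387 [-0.10391387  0.          0.          0.          0.        ]
[(1705, 1457, -753), (1666, 1005, -752), (1643, 591, -753), (1627, 195, -751), (1621, -191, -749), (1624, -580, -750), (0, 0, 0), (1661, -1415, -748)]
[(1260, 1398, -757), (927, 589, -4), (917, 345, 0), (912, 113, 0), (910, -114, 0), (910, -343, 1), (913, -578, 2), (1226, -1348, -742)]
[(802, 1191, -522), (685, 570, 0), (682, 337, -3), (675, 108, 23), (676, -109, 9), (678, -332, 0), (678, -560, 1), (660, -741, 93)]
[(464, 1188, -554), (458, 561, -4), (457, 309, 70), (459, 108, 4), (458, -106, 10), (457, -325, 0), (454, -549, 0), (459, -1219, -658)]
[(124, 1198, -589), (236, 554, -3), (242, 325, 2), (244, 108, -1), (244, -105, -4), (242, -320, 0), (238, -541, 0), (118, -1188, -634)]
[(-216, 1195, -586), (44, 514, 77), (27, 325, 0), (34, 107, 6), (37, -103, 13), (29, -318, 0), (23, -537, 4), (-263, -1255, -741)]
side [[0.91, 0.19, -0.38, 151.92], [-0.42, 0.45, -0.79, -876.7], [0.02, 0.87, 0.49, 6
[... 359 characters left out ...]
76, -21), (1733, 616, 104), (1728, 286, 195)]
[(56, 1193, -165), (289, 703, -1), (499, 584, 10), (721, 511, 1), (942, 420, 0), (1733, 999, -383), (1730, 532, -186), (1727, 205, -48)]
[(58, 324, 0), (222, 256, -1), (349, 9, 111), (555, 111, -1), (721, 33, 1), (892, -38, 0), (1730, 444, -501), (1725, 119, -308)]
[(57, -58, 69), (180, -24, 0), (315, -81, -2), (450, -142, 0), (491, -350, 149), (724, -262, -2), (860, -326, 0), (1724, 27, -585)]
[(39, -164, 0), (152, -214, 0), (264, -266, 1), (379, -314, -2), (492, -367, 0), (607, -418, -1), (722, -471, 0), (839, -524, 0)]
0.1 [159.30355001 604.06542469 230.78399786] [[-0.97, 0.25, -0.0], [0.25, 0.97, -0.0], [-0.0, -0.0, -1.0]] -18.700000000000003
```

View pics/top1.png

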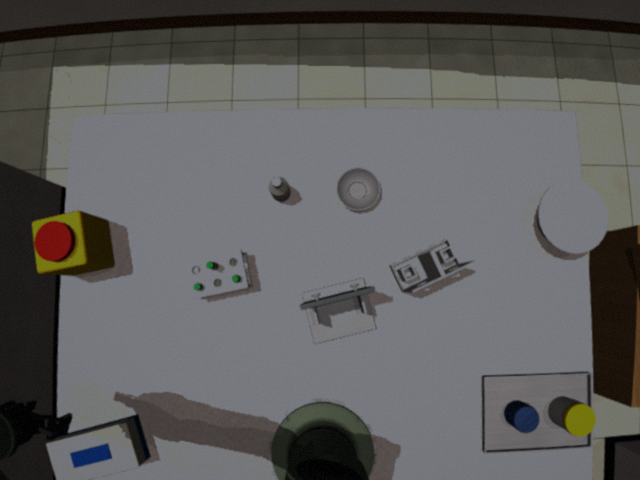

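View pics/side1.png

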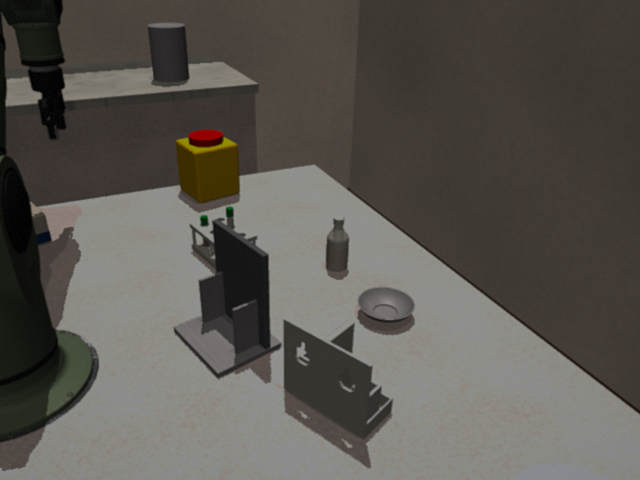

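The top view shows the stand's top edge at (303,305)–(373,290), the caddy plate at (400,290)–(470,262), and three green caps at (198,287), (210,265) and (236,279). The side view shows the caddy upright, with its tray facing away from the robot.

```bash
python3 - <<'E'
from h import *
for n in('top','side'):
    d=np.load(n+'1.npz');P=d['P'];img=d['img'].astype(int)
    x,y,z=P[...,0],P[...,1],P[...,2]
    def fit(m,name):
        q=P[m]; 
        if len(q)<8: print(name,len(q));return
        (c,s,a)=cv2.minAreaRect(q[:,:2].astype(np.float32)); 
        vx,vy,x0,y0=cv2.fitLine(q[:,:2].astype(np.float32),cv2.DIST_HUBER,0,.01,.01).ravel()
        print(n,name,len(q),'z',np.round(np.percentile(q[:,2],[5,50,95])),'rect',np.round(c,1),np.round(s,1),round(a,1),'line',round(np.arctan(-vx/vy),3),np.round([x0,y0],1), 'y rng',q[:,1].min(),q[:,1].max())
    fit((x>350)&(x<560)&(y>-170)&(y<90)&(z>202)&(z<230),'standtop')
    fit((x>350)&(x<560)&(y>-170)&(y<90)&(z>175)&(z<200),'standhi')
    fit((x>350)&(x<700)&(y<-170)&(y>-450)&(z>135)&(z<165),'caddytop')
    fit((x>350)&(x<700)&(y<-170)&(y>-450)&(z>50)&(z<75),'caddysock')
    fit((x>350)&(x<700)&(y<-170)&(y>-450)&(z>75)&(z<130),'caddymid')
    fit((x>350)&(x<700)&(y>180)&(y<450)&(z>60)&(z<80),'rack')
    g=(img[...,1]>img[...,2]+25)&(img[...,1]>img[...,0]+15)&(x<700)&(y>150)&(y<420)&(x>350)
    k,L,st,ce=cv2.connectedComponentsWithStats(g.astype(np.uint8))
    for i in range(1,k):
        if st[i,4]>5:
            q=P[L==i]; print(n,'cap',np.round(ce[i]),st[i,4],np.round(np.nanmedian(q,0)),'max',np.round(np.nanpercentile(q,90,axis=0)))
E
```

```text
top standtop 425 z [210. 214. 217.] rect [415.5 -37.8] [ 11.8 169.3] 13.8 line 0.241 [415.5 -37.5] y rng -120.23305378309638 43.690456921653094
top standhi 76 z [181. 189. 195.] rect [428.  -35.4] [ 14.  150.5] 13.8 line 0.239 [428.1 -34.6] y rng -110.14414081627824 35.991549651442064
top caddytop 363 z [139. 149. 153.] rect [ 493.4 -281.9] [ 71.3 170.6] 24.3 line 0.426 [ 466.4 -293.6] y rng -372.7604521498763 -217.79859094447735
top caddysock 354 z [52. 64. 71.] rect [ 492.8 -278.5] [ 67.7 166.3] 26.0 line 0.459 [ 495.3 -279.9] y rng -367.5951984545341 -205.16821802108194
top caddymid 252 z [ 78. 103. 127.] rect [ 493.3 -279.9] [ 70.2 169.4] 24.7 line 0.494 [ 455.8 -263.8] y rng -369.7925008109478 -216.26353689267282
top rack 1949 z [65. 68. 72.] rect [472.7 268.2] [101.  152.3] 12.1 line 0.212 [472.4 266.3] y rng 184.74454322909588 348.9098776323192
top cap [209. 265.] 43 [494. 273. 119.] max [501. 280. 122.]
top cap [235. 278.] 42 [463. 215.  90.] max [468. 222.  93.]
top cap [197. 286.] 42 [442. 312.  89.] max [447. 321.  92.]
side standtop 610 z [203. 213. 215.] rect [416.4 -36.
[... 239 characters left out ...]
dytop 1238 z [136. 146. 150.] rect [ 494.  -278.2] [ 72.8 169.9] 24.5 line 0.426 [ 465.9 -295.8] y rng -369.4171829914228 -214.22544622088617
side caddysock 1321 z [51. 62. 73.] rect [ 492.3 -277.9] [ 69.8 171.9] 24.6 line 0.432 [ 465.9 -297.1] y rng -369.64496745954216 -207.42104271657797
side caddymid 2219 z [ 77. 106. 128.] rect [ 493.7 -278.5] [ 73.9 171.2] 24.0 line 0.428 [ 465.4 -296.5] y rng -370.8548007298514 -213.74794200251563
side rack 706 z [62. 69. 73.] rect [472.8 273.9] [103.3 156.6] 12.6 line 0.817 [472.9 275.8] y rng 202.18172760894106 361.3578977138674
side cap [229. 211.] 51 [493. 272. 115.] max [498. 280. 121.]
side cap [204. 219.] 49 [440. 311.  87.] max [445. 321.  91.]
```

The measured sizes match the given ones: the stand is 170x12 with its top at 214, the caddy is 170 wide and 150 high, and the tall tube's top is at about 120 in hole (22,0). Next I check the IK for every pose and go above the grip web.

```bash
cat >> h.py <<'E'
def fr(yaw): # stand/caddy rotation
    c,s=np.cos(yaw),np.sin(yaw); return np.array([[c,-s,0],[s,c,0],[0,0,1.]])
SY=0.242; S0=np.array([421.3,-35.8,0])     # stand
CY=0.426; C0=np.array([493.6,-280,0])-fr(CY)@[35.5,0,0]   # caddy
def sp(*p): return S0+fr(SY)@np.array(p,float)
E
python3 - <<'E'
from h import *
from scipy.spatial.transform import Rotation as R
print(C0)
w=C0+fr(CY)@[38,0,0]
for k in(1,-1):
  a=k*np.pi/2
  for nm,p,o in [('grasp',w+[0,0,116],down(CY+a)),('lift',w+[0,0,280],down(CY+a)),('hangfar',sp(100,0,220),down(SY+a)),('hang',sp(38,0,180),down(SY+a)),
    ('tube',[494,272,96],down(SY+a)),('tubeup',[494,272,260],down(SY+a)),
    ('placeL',sp(42,68,178),R.from_rotvec(-0.12*fr(SY)[:,0]).as_matrix()@down(SY+a)),('placeR',sp(42,-68,178),R.from_rotvec(.12*fr(SY)[:,0]).as_matrix()@down(SY+a))]:
    q=inverse_kinematics(p,o); print(k,nm,None if q is None else np.round(q,2))
E
```

```text
[ 461.27277854 -294.6697223     0.        ]
1 grasp [ 0.73  0.62 -0.45  1.83  0.37  0.78  2.08]
1 lift [ 0.88  0.45 -0.66  1.67  0.3   1.13  2.14]
1 hangfar [-0.35  0.38  0.34  1.9  -0.16  0.88  1.88]
1 hang [-0.32  0.35  0.31  2.09 -0.16  0.73  1.9 ]
1 tube [-0.56  0.61 -0.07  1.87  0.06  0.67  1.15]
1 tubeup [-0.61  0.39 -0.    1.73  0.    1.02  1.2 ]
1 placeL [-0.46  0.32  0.18  2.12  0.1   0.71  1.45]
1 placeR [-0.14  0.43  0.37  1.98 -0.35  0.84  2.27]
-1 grasp [-0.09  0.73  0.75  1.87 -0.67  0.81 -0.13]
-1 lift [-0.1   0.47  0.73  1.72 -0.35  1.09 -0.4 ]
-1 hangfar [-0.69  0.49  0.83  1.92 -0.45  0.93 -0.96]
-1 hang [-0.77  0.51  0.95  2.1  -0.57  0.81 -0.79]
-1 tube [-0.97  0.68  0.53  1.89 -0.51  0.71 -1.47]
-1 tubeup [-1.08  0.47  0.66  1.76 -0.33  1.03 -1.62]
-1 placeL [-0.98  0.46  0.89  2.14 -0.36  0.71 -1.2 ]
-1 placeR [-0.51  0.59  0.93  2.   -0.71  0.97 -0.51]
```

```bash
python3 - <<'E'
from h import *
movel([159,604,400],max_speed=300)
w=C0+fr(CY)@[38,0,0]
movep([*w[:2],400],down(CY-np.pi/2))
movel([*w[:2],290],max_speed=200)
s=read_state();print(s['time'],s['eef_pos'],np.round(s['qpos'],2))
c=snap('wrist','w1.png');P=cloud(c);np.savez('w1.npz',P=P,img=c['image'])
print(np.round(c['cam_to_world'],2).tolist())
x,y,z=P[...,0],P[...,1],P[...,2]
m=(x>400)&(x<650)&(y<-190)&(y>-400)&(z>141)&(z<158)
q=P[m];print(m.sum(),np.percentile(q[:,2],[5,50,95]),cv2.minAreaRect(q[:,:2].astype(np.float32)))
# web: in caddy frame
l=(q-C0)@fr(CY); wb=l[l[:,0]>12]; pl=l[l[:,0]<8]
for n,a in(('web',wb),('plate',pl)): print(n,len(a),a.min(0),a.max(0),np.median(a,0), cv2.fitLine(a[:,:2].astype(np.float32),2,0,.01,.01).ravel())
E
```

```text
4.8083 [ 496.1082748  -279.37108614  291.00578246] [-0.33  0.68  1.23  1.71 -0.68  1.25 -0.08]
[[0.41, 0.87, 0.25, 560.72], [-0.91, 0.4, 0.12, -248.77], [0.0, -0.28, 0.96, 434.25], [0.0, 0.0, 0.0, 1.0]]
3325 [142.93525434 150.19465437 151.51741184] ((494.56695556640625, -275.595947265625), (70.40946197509766, 170.10983276367188), 24.585268020629883)
web 1216 [ 12.04234808  -1.98547307 141.06867393] [ 73.40137963   9.52759301 152.67609746] [ 44.82558909   3.47085224 150.40628656] [9.9998707e-01 5.0812387e-03 4.4118336e+01 3.5701833e+00]
plate 1379 [  2.9143175  -81.26261139 141.03121553] [  7.99984438  88.5723461  152.31330653] [  6.03915613   9.04711802 150.38318719] [2.3891465e-03 9.9999714e-01 5.9150467e+00 6.6796384e+00]
```

View pics/w1.png

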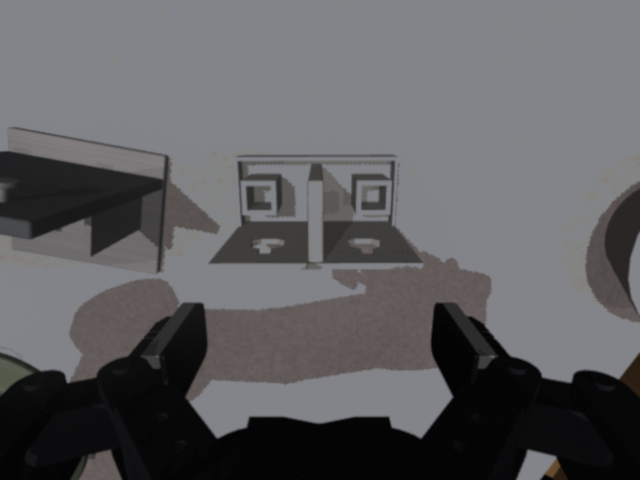

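The wrist view shows the caddy with its web at (316,215), both sockets and both keyholes, and the fingers open symmetrically around it. The caddy sits about 2–3 mm further in +y than I had estimated. I'll grasp and lift.

```bash
sed -i 's/^CY=.*/CY=0.428; C0=np.array([494.3,-277.5,0])-fr(CY)@[35.5,0,0]/' h.py; python3 - <<'E'
from h import *
O=down(CY-np.pi/2)
w=C0+fr(CY)@[38,0,0]
movel([*w[:2],170],O,max_speed=150)
print('hit',movel([*w[:2],117],O,max_speed=80,guard=15))
clamp(); s=read_state(); print(s['time'],s['finger_gap'],s['gripper_force'],s['eef_pos'],s['ft_force'])
movel([*w[:2],260],O,max_speed=120)
s=read_state(); print(s['time'],s['finger_gap'],s['ft_force'],s['torque'])
movep(sp(110,0,260),down(SY-np.pi/2))
s=read_state(); print(s['time'],s['finger_gap'],s['ft_force'],s['eef_pos'],np.round(s['qpos'],2))
c=snap('wrist','w2.png');P=cloud(c);np.savez('w2.npz',P=P,img=c['image'])
T=s['eef_pos']; l=(P-T)@fr(SY)
def ex(m,n):
    q=l[m];print(n,len(q),'min',np.round(np.percentile(q,1,axis=0),1),'max',np.round(np.percentile(q,99,axis=0),1),'rect',cv2.minAreaRect(q[:,:2].astype(np.float32)))
zz=P[...,2]
ex((abs(l[...,2]-34)<8)&(l[...,0]<60)&(l[...,0]>-45)&(abs(l[...,1])<95),'caddy')
ex((abs(zz-213)<7)&(l[...,0]<-80)&(l[...,0]>-170)&(abs(l[...,1])<120),'stand')
E
```

```text
hit False
7.2833 11.079652291755178 59.42526161670685 [ 496.60309664 -276.38575879  117.19746394] [-1.10367447  2.52636153  4.28664643]
8.625 11.037567505499657 [ 0.16781253 -0.66090974 -3.52065049] [ 0.02081355 -0.02116699  0.01038771]
9.675 11.62989654084357 [ 0.13524491 -0.85879044 -3.38734085] [528.06562352 -10.47998571 260.0761431 ] [-0.91  0.73  1.34  1.86 -0.77  1.21 -0.64]
caddy 8233 min [-31.7 -17.8  26.4] max [33.1 23.5 41.1] rect ((0.29241180419921875, 1.4818305969238281), (66.9703598022461, 115.91077423095703), 0.20472775399684906)Traceback (most recent call last):
  File "<stdin>", line 17, in <module>
  File "<stdin>", line 14, in ex
    return _quantile_unchecked(
        a, q, axis, out, overwrite_input, method, keepdims, weights)
    return _ureduce(a,
                    func=_quantile_ureduce_func,
    ...<5 lines>...
                    overwrite_input=overwrite_input,
                    method=method)
    r = func(a, **kwargs)
    result = _quantile(arr,
                       quantiles=q,
    ...<2 lines>...
                       out=out,
                       weights=wgt)
    slices_having_nans = np.isnan(arr[-1, ...])
                                  ~~~^^^^^^^^^
IndexError: index -1 is out of bounds for axis 0 with size 0
```

View pics/w2.png

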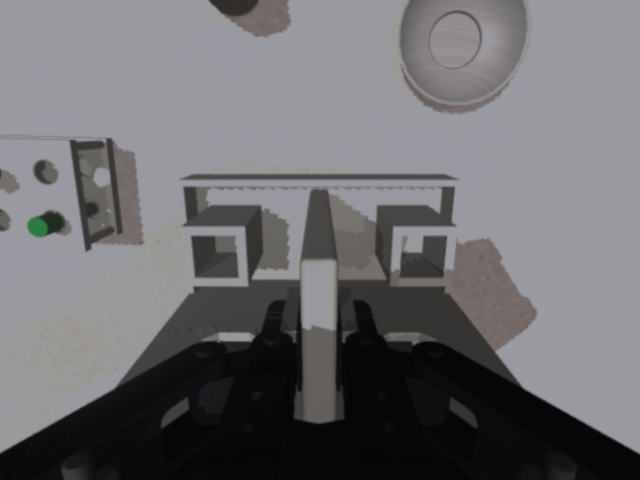

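The caddy is held squarely, with the web at (320,300) between the fingers. Now I compare caddy and stand laterally in the same fixed-camera images, where calibration bias cancels.

```bash
cat > rel.py <<'E'
from h import *
s=read_state();T=np.array(s['eef_pos']);cz=T[2]-117.2
print('tcp stand frame',(T-S0)@fr(SY),'t',s['time'])
for n in('top','side'):
    P=cloud(camera(n)); l=(P-S0)@fr(SY); z=P[...,2]
    tx=((T-S0)@fr(SY))[0]-38
    for nm,m in(('stand',(abs(l[...,0]+6)<12)&(z>150)&(z<222)),('standtop',(abs(l[...,0]+6)<12)&(z>208)&(z<222)),('plate',(abs(l[...,0]-tx-2.5)<10)&(z>cz+70)&(z<cz+156)),('platetop',(abs(l[...,0]-tx-2.5)<10)&(z>cz+144)&(z<cz+156))):
        m&=abs(l[...,1])<105; q=l[m]
        if len(q)<20: print(n,nm,len(q));continue
        a=[]
        for lo in np.arange(q[:,2].min(),q[:,2].max(),6):
            b=q[(q[:,2]>=lo)&(q[:,2]<lo+6)]
            if len(b)>15:a.append((b[:,1].min(),b[:,1].max()))
        v=cv2.fitLine(q[:,:2].astype(np.float32),2,0,.01,.01).ravel()
        print(n,nm,len(q),'y med ends',np.round(np.median(a,0),1),'x med',np.round(np.median(q[:,0]),1),'yaw',np.round(-v[0]/v[1],3))
E
python3 rel.py; python3 - <<'E'
from h import *
movel(sp(78,0,207.2),down(SY-np.pi/2),max_speed=120)
snap('top','t3.png');snap('side','s3.png')
E
python3 rel.py
```

```text
tcp stand frame [109.64451253  -1.30510194 260.13353091] t 9.725
top stand 425 y med ends [-80.4  52.8] x med -5.5 yaw 0.002
top standtop 369 y med ends [-84.5  70.5] x med -6.5 yaw 0.002
top plate 37 y med ends nan x med 71.0 yaw 0.061
top platetop 22 y med ends [-88.6 -69.1] x med 72.7 yaw 0.069
side stand 1921 y med ends [-84.5  84.5] x med -10.1 yaw 0.01
side standtop 445 y med ends [-84.5  84. ] x med -7.6 yaw 0.004
side plate 2136 y med ends [-87.5  84.1] x med 73.0 yaw 0.0
side platetop 272 y med ends [-85.6  82.3] x med 73.4 yaw -0.001
tcp stand frame [ 78.63819431  -0.21485593 207.77675323] t 10.5917
top stand 256 y med ends [-79.1  11.4] x med -5.6 yaw 0.012
top standtop 225 y med ends [-84.8  11.7] x med -6.6 yaw 0.007
top plate 0
top platetop 0
side stand 1921 y med ends [-84.7  85.2] x med -10.0 yaw 0.01
side standtop 429 y med ends [-83.9  85.9] x med -7.5 yaw 0.003
side plate 1822 y med ends [-86.3  84.1] x med 41.8 yaw 0.002
side platetop 272 y med ends [-86.1  81.7] x med 42.4 yaw 0.001
  return _methods._mean(a, axis=axis, dtype=dtype,
  ret = ret.dtype.type(ret / rcount)
```

View pics/t3.png

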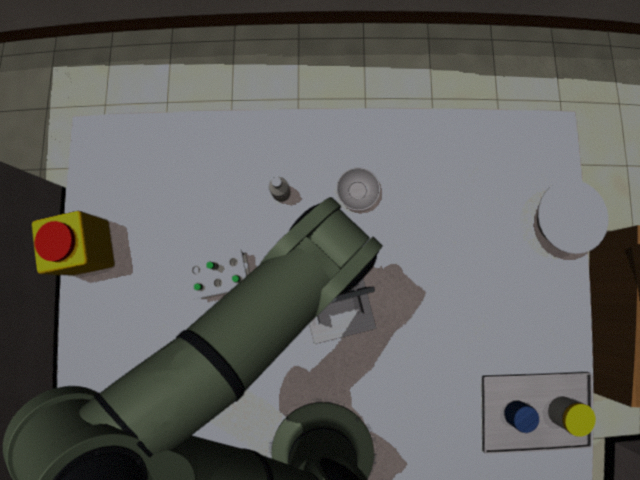

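View pics/s3.png

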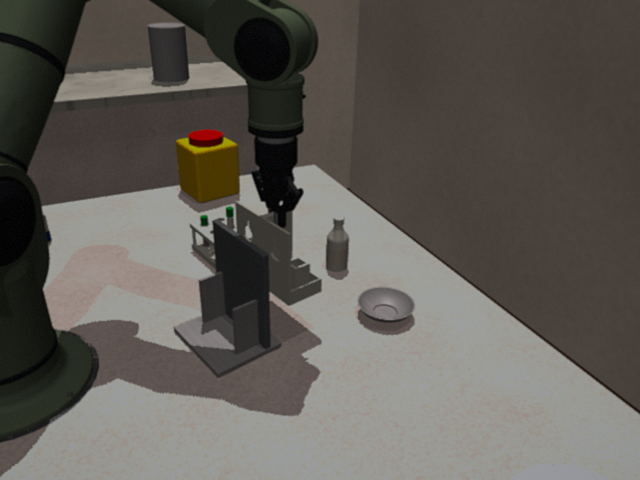

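The caddy hangs level in front of the stand: the plate is at (265,235) and the panel at (240,280) in the side view. It sits about 1.7 mm toward -y relative to the stand, so I shift it and advance with a force guard.

```bash
python3 - <<'E'
from h import *
O=down(SY-np.pi/2); Y=1.7
movel(sp(65,Y,207.5),O,max_speed=80)
h=movel(sp(35,Y,207.5),O,max_speed=25,guard=6)
s=read_state();print(h,(s['eef_pos']-S0)@fr(SY),s['ft_force']@fr(SY),s['torque']@fr(SY),s['time'])
E
```

```text
True [ 38.62704251   1.75304629 207.59913582] [ 3.34529327 -0.86307462 -2.35335628] [-0.17691322 -0.64312175  0.01216313] 11.9917
```

The plate reached the panel at x 38.6, so both heads are through the openings. I back off slightly and slide it down.

```bash
python3 - <<'E'
from h import *
O=down(SY-np.pi/2); Y=1.75
movel(sp(40.3,Y,207.5),O,max_speed=25)
h=movel(sp(40.3,Y,177),O,max_speed=25,guard=7)
s=read_state();print(h,(s['eef_pos']-S0)@fr(SY),s['ft_force']@fr(SY),s['torque']@fr(SY),s['time'],s['finger_gap'])
E
python3 rel.py 2>/dev/null
```

```text
True [ 40.34357486   1.75556446 180.50300419] [0.31205365 1.18807997 8.8281271 ] [0.2896789  0.48474882 0.01102354] 13.225 11.579352542398393
tcp stand frame [ 40.34357486   1.75556446 180.50300419] t 13.225
top stand 0
top standtop 0
top plate 0
top platetop 0
side stand 2107 y med ends [-84.6  84.6] x med -9.9 yaw 0.02
side standtop 547 y med ends [-84.   85.8] x med -5.8 yaw 0.002
side plate 573 y med ends [-84.7 -79.3] x med 2.9 yaw -0.003
side platetop 336 y med ends [-83.1  86.6] x med 3.0 yaw -0.001
```

It dropped 27 mm with firm contact, which matches fully home. I release, retreat and check.

```bash
python3 - <<'E'
from h import *
O=down(SY-np.pi/2); Y=1.75
movel(sp(40.3,Y,181),O,max_speed=25)
open_gripper()
movel(sp(42,Y,330),O,max_speed=150)
movep([494,272,330],O)
s=read_state();print(s['eef_pos'],s['time'],s['ft_force'])
P=cloud(camera('top'));l=(P-S0)@fr(SY)
for nm,m in(('platetop',(l[...,0]>-4)&(l[...,0]<9)&(abs(l[...,1])<100)&(l[...,2]>205)),('stand',(l[...,0]>-18)&(l[...,0]<9)&(abs(l[...,1])<100)&(l[...,2]>205)),('web',(l[...,0]>14)&(l[...,0]<80)&(abs(l[...,1])<12)&(l[...,2]>190)),('rims',(l[...,0]>14)&(l[...,0]<70)&(abs(abs(l[...,1])-56)<22)&(l[...,2]>120)&(l[...,2]<150))):
    q=l[m];print(nm,len(q),np.round(np.percentile(q,2,axis=0)),np.round(np.percentile(q,98,axis=0)),np.round(np.median(q,0),1))
c=snap('wrist','w4.png');P=cloud(c);img=c['image'].astype(int)
g=(img[...,1]>img[...,2]+25)&(img[...,1]>img[...,0]+15)
k,L,st,ce=cv2.connectedComponentsWithStats(g.astype(np.uint8))
for i in range(1,k):
    if st[i,4]>30:
        q=P[L==i]; t=q[q[:,2]>np.nanpercentile(q[:,2],95)-3]; print('cap',np.round(ce[i]),st[i,4],'top z',np.round(np.median(t[:,2]),1),cv2.minEnclosingCircle(t[:,:2].astype(np.float32)),np.median(t,0))
E
```

```text
[494.34773482 270.31461836 330.14819811] 16.5667 [ 0.43948992 -0.83815631 -0.44295965]
platetop 335 [ -4. -82. 207.] [  7.  80. 217.] [  2.4  -1.5 213.3]
stand 615 [-12. -82. 209.] [  7.  80. 218.] [ -3.4  -1.  213.8]
web 146 [ 15.  -6. 202.] [ 70.   5. 216.] [ 42.7  -0.5 212.2]
rims 211 [ 26. -73. 123.] [ 60.  71. 131.] [ 43.3 -39.9 127.4]
cap [311. 204.] 260 top z 121.4 ((495.51873779296875, 278.9737243652344), 8.53492259979248) [495.54671644 278.89167104 121.44054929]
cap [263. 239.] 204 top z 91.6 ((441.9021301269531, 318.60791015625), 8.632438659667969) [442.03315132 318.55537568  91.59338447]
cap [359. 241.] 202 top z 91.5 ((462.9050598144531, 220.9462890625), 8.884183883666992) [463.69573234 221.06375988  91.45560364]
```

View pics/w4.png

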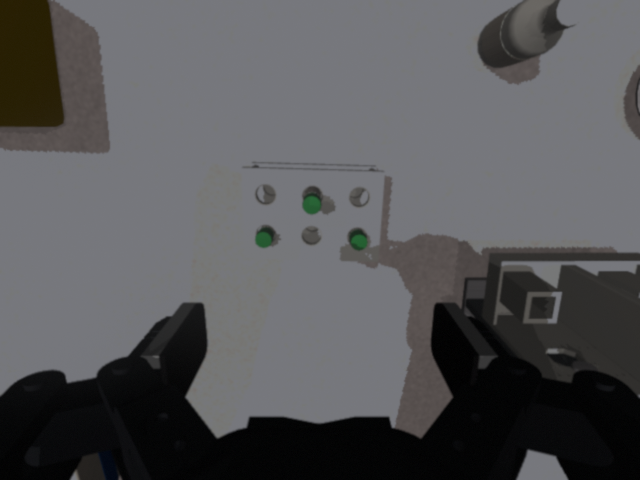

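Rims and web put the caddy at home height: web top at 213, expected 214. In the wrist view the tall cap is at (311,204), leaning normally, and the short ones are at (263,239) and (359,241). After correcting for camera bias, the tall cap is at about (495,277). I'll grip it high on the cap so the fingertips clear the web at release.

```bash
python3 - <<'E'
from h import *
O=down(SY-np.pi/2)
movel([495,277,180],O,max_speed=200)
print(movel([495,277,104],O,max_speed=80,guard=8))
clamp(); s=read_state();print(s['finger_gap'],s['gripper_force'],s['eef_pos'],s['time'])
movel([495,277,250],O,max_speed=120)
s=read_state();print(s['finger_gap'],s['ft_force'],s['time'])
movep(sp(43.5,57.7,330),O); wait(.3)
s=read_state();print(s['finger_gap'],(s['eef_pos']-S0)@fr(SY),s['time'],s['ft_force'])
c=snap('wrist','w5.png');P=cloud(c);l=(P-S0)@fr(SY)
m=(abs(l[...,2]-129)<5)&(l[...,0]>15)&(l[...,0]<75)&(l[...,1]>30)&(l[...,1]<90)
print('rim',m.sum(),cv2.minAreaRect(l[m][:,:2].astype(np.float32)),np.median(l[m],0))
img=c['image'];g=img[...,1].astype(int)>img[...,2].astype(int)+25
q=l[g&(l[...,2]>200)&(l[...,2]<360)];print('capgreen',len(q),np.round(np.percentile(q,[5,50,95],axis=0)) if len(q) else '')
m=(l[...,2]<340)&(l[...,2]>222)&(abs(l[...,1]-57)<14)&(l[...,0]>28)&(l[...,0]<62)
for a in range(222,340,12):
    q=l[m&(l[...,2]>a)&(l[...,2]<=a+12)]
    if len(q)>5: print(a,len(q),np.round([*np.percentile(q[:,1],[3,97]),*np.percentile(q[:,0],[3,97])],1))
E
```

```text
False
15.475950610682519 58.49867641925812 [495.19318515 277.04008878 104.23069647] 19.3167
15.619232850726705 [-0.20368889 -0.15388235 -0.27017499] 20.6833
15.57243538709587 [ 43.72886968  58.14441467 329.82662192] 22.0083 [ 0.00285596  0.38167597 -0.18591688]
rim 762 ((44.861183166503906, 58.8106689453125), (33.580711364746094, 34.5025520324707), 89.48553466796875) [ 44.92430937  58.12920532 128.76794886]
capgreen 1693 [[ 38.  53. 338.]
 [ 46.  60. 347.]
 [ 53.  66. 348.]]
234 105 [52.8 66.9 46.3 52.4]
246 132 [52.6 67.  45.2 52.3]
258 160 [52.6 67.  46.  52.4]
270 178 [52.6 66.8 46.  52.4]
282 193 [52.4 66.8 47.1 52.9]
294 261 [52.1 67.  47.3 52.8]
306 332 [52.  66.9 47.  52.9]
318 340 [52.2 66.9 48.1 53.3]
330 620 [45.6 69.7 49.1 55.4]
```

View pics/w5.png

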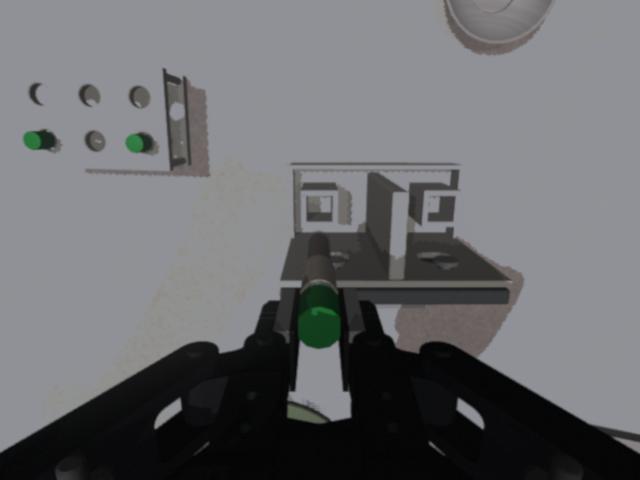

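The wrist view shows the tube held straight at (320,290) above the left socket at (320,205). In the same image the offset is 0.4 mm in x and -0.9 mm in y. I insert with a guard, then lean the tube outward so the opening finger clears the web.

```bash
python3 - <<'E'
from h import *
O=down(SY-np.pi/2)
movel(sp(44.1,57.2,240),O,max_speed=120)
h=movel(sp(44.1,57.2,188),O,max_speed=50,guard=4)
st=lambda:(lambda s:print(h,np.round((s['eef_pos']-S0)@fr(SY),2),np.round(s['ft_force']@fr(SY),2),s['finger_gap'],s['time']))(read_state())
st()
if not h:
    h=movel(sp(44.1,57.2,176),O,max_speed=15,guard=3); st()
E
```

```text
False [ 44.23  57.19 188.21] [ 0.35 -0.45 -0.78] 15.269626699311981 24.15
True [ 44.39  57.11 181.13] [-0.05  0.07  5.33] 15.63550359597119 24.675
```

```bash
python3 - <<'E'
from h import *
from scipy.spatial.transform import Rotation as R
O=down(SY-np.pi/2); D=97.3
for f in(.04,.08,.12):
    p=sp(44.3,57.2-2.5*f/.12+D*np.sin(f),84.4+D*np.cos(f)+8*np.sin(f)*0.5)
    Of=R.from_rotvec(-f*fr(SY)[:,0]).as_matrix()@O
    h=movel(p,Of,max_speed=15,guard=12)
    s=read_state();print(f,h,np.round((s['eef_pos']-S0)@fr(SY),2),np.round(s['ft_force']@fr(SY),2),s['time'])
    if h: break
P=cloud(camera('side'));l=(P-S0)@fr(SY)
m=(l[...,2]>190)&(abs(l[...,0]-2.5)<9)&(l[...,0]>-2)&(abs(l[...,1])<100)
print(np.round(np.percentile(l[m],[2,50,98],axis=0),1))
E
```

```text
0.04 False [ 44.3   60.47 181.64] [0.26 1.43 0.18] 25.025
0.08 False [ 44.28  63.36 181.66] [ 0.16 -0.89 -0.26] 25.375
0.12 False [ 44.34  66.31 181.5 ] [-0.04 -1.07  0.33] 25.725
[[ -1.8 -81.6 207.4]
 [  4.7  69.3 434.6]
 [ 11.1  95.8 586.1]]
```

Forces stayed low through the lean. I settle it on the floor, release and retreat along the tool axis.

```bash
python3 - <<'E'
from h import *
s=read_state();p=np.array(s['eef_pos']);Of=np.array(s['tool_rot'])
print(movel(p-[0,0,3],Of,max_speed=8,guard=2))
open_gripper(); s=read_state();print('open',s['finger_gap'],np.round(s['ft_force']@fr(SY),2),np.round((s['eef_pos']-S0)@fr(SY),2))
p=np.array(s['eef_pos'])
movel(p-Of[:,2]*60,Of,max_speed=60)
movep(sp(60,75,400),down(SY-np.pi/2))
movel(sp(95,75,400),down(SY-np.pi/2)); wait(.3)
c=snap('wrist','w6.png');P=cloud(c);l=(P-S0)@fr(SY)
img=c['image'].astype(int);g=img[...,1]>img[...,2]+25
for nm,m in(('cap',g&(abs(l[...,1]-60)<40)&(l[...,0]<90)&(l[...,2]>150)),('platetop',(l[...,2]>205)&(l[...,2]<222)&(l[...,0]>-2)&(l[...,0]<10)&(abs(l[...,1])<100)),('rimL',(abs(l[...,2]-129)<5)&(l[...,0]>15)&(l[...,0]<75)&(l[...,1]>30)&(l[...,1]<90))):
    q=l[m];print(nm,len(q),np.round(np.percentile(q,[2,50,98],axis=0),1).tolist() if len(q) else '')
s=read_state();print(s['time'],s['ft_force'])
snap('side','s6.png')
E
python3 -c "
import cv2;a=cv2.imread('pics/s6.png')[150:400,150:420];b=cv2.imread('pics/w6.png')
cv2.imwrite('pics/f.png',cv2.hconcat([cv2.resize(a,(432,400)),cv2.resize(b,(368,400))]))"
```

```text
True
open 85.14365530404659 [0.34 0.44 0.43] [ 44.19  66.28 180.99]
cap 225 [[39.6, 49.4, 197.4], [46.7, 56.3, 198.9], [54.1, 63.8, 200.2]]
platetop 2391 [[-1.7, -78.8, 205.6], [5.8, 13.8, 213.9], [9.5, 84.8, 216.4]]
rimL 419 [[28.5, 42.5, 125.2], [51.9, 61.8, 128.5], [62.0, 76.2, 130.9]]
29.2333 [-0.03295716  0.98473688 -0.41364631]
```

View pics/f.png

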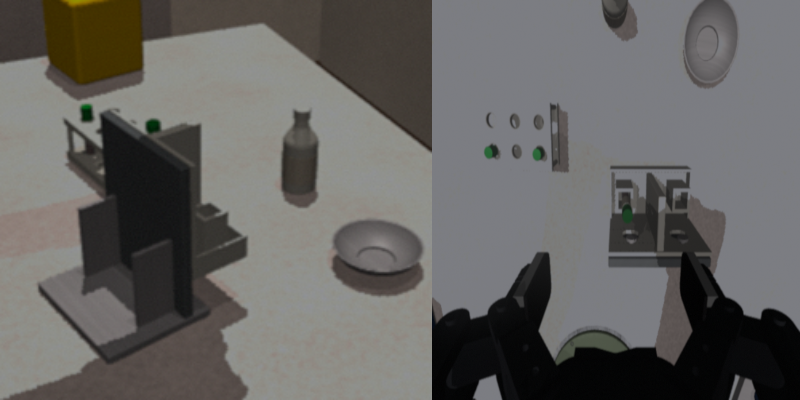

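The views show the caddy hanging flush on the panel (plate top at 214). The tube stands in the left socket with its cap top at 199, exactly the seated height. The short tubes, bottle and dish are undisturbed, so I hand in the job.

```bash
python3 -c "
from h import *
print(finish_job())"
```

```text
the job is handed in; nothing more can be done
None
```

I handed in the job after about 29 s of robot time: the caddy measured fully home on both studs, the tall tube is seated in its left socket, and the short tubes, bottle and dish looked unmoved in the last camera views; no verdict came back.

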